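Slide the pot onto the lift pad and set the hydraulic lever to float

ROBOT

A 7-joint arm with a two-finger parallel gripper is mounted at the origin on a cart in front of the work surface, level with it; the furniture and walls round the work are solid. World frame = base frame: x ahead of the robot, y to its left, z up, the work surface at z = 0. Lengths are in m, angles in degrees, forces in N, time in s.
With the tool pointing down it reaches from about 0.35 to 0.9 m from the base axis. Payload 19.9 kg.
Tool frame: the origin (TCP) lies at the centre of the arm's flange, where the gripper is bolted on; the fingertips stand 199 mm ahead of it and the grasp point (between the pads) lies 180 mm ahead of it; z points along the fingers, y is the line along which they close (so a half turn about z gives the same grasp; the last joint's range is limited). The gripper opens to 94 mm and grips with 3 to 60 N. Pads are 16 mm wide; open, the fingers measure 119 mm over their backs; the gripper's body (75 mm by 177 mm) begins 78 mm behind the grasp point.
Start: joints at [69.872, 23.915, -0.59, 92.452, 0.269, 63.638, -3.037], TCP at [0.191, -0.595, 0.405] pointing down, gripper open.
Joint ranges: [-161.28, 161.28], [-22.2, 115.67], [-73.04, 71.86], [3.21, 147.25], [-68.34, 248.33], [10.77, 114.83], [-161.83, 161.83]. Speed limits (degrees/s): [108.29, 108.29, 136.94, 136.94, 172.46, 172.46, 172.46].

INTERFACE

Orientations are given as a 3x3 rotation matrix whose columns are the frame's x, y, z axes.
In Python, from bench import arm gives the robot as it stands. The module is installed in compiled form; this text tells all that it offers.
- The arm moves only by the tool apply_moves, never from a script. Its argument "increments" is a list of rows, each an object of numbers: "tx", "ty", "tz": the shift along the world's x, y, z in mm; "ax", "ay", "az": the turn, a rotation vector about the world's x, y, z in degrees; "grip": the closure in counts, from 0 (fully open) to 255 (shut). In form: [{"tx": .., "ty": .., "tz": .., "ax": .., "ay": .., "az": .., "grip": ..}, ...]. A call has exactly 8 rows; each row is the pose to reach, as a shift and turn from the pose commanded when the call began; what a row does not reach only later rows make up. A row lasts 1/8 s, in which the tool goes at most 62.5 mm and 10.7 degrees, less where a joint would pass 70% of its speed; a pose out of reach is approached as far as the arm can. A call with a gripper value outside its range is refused whole. The fingers move at their own pace and stop on an object; the grip force is fixed at half the most. Time passes only in rows, so rows that repeat a pose let the fingers close, or fill a call up. It gives the time, the measured TCP pose, the force, the opening and the grip force at its end, in the units of the state.
- arm.get_obs(): the state, without advancing time (a new reading comes with each control period).
- arm.snapshot(name): name is "scene" or "top" or "wrist"; returns a dict with "image" (480x640x3 uint8, blue, green, red), "depth" (480x640 float32, m along the optical axis (not along the pixel's ray), 0 where there is no reading), "intrinsics" (3x3 intrinsics, pixels), "camera_from_world" (4x4, takes a point from world to camera coordinates); the wrist camera has in their place "T_tool_cam" (4x4, takes a point from camera to tool coordinates, whose origin is the TCP and whose axes are the flange's). Camera axes: x right, y down, z forward; pixel columns grow to the right and rows downward; lengths in m; the calibration is good to about 2 mm. A picture is of the moment at which its call begins: read the wrist's pose just before it.
- arm.hand_in(): hands the job in; it is judged then, once.
The state is a dict: "t": time; "joint_positions": joint angles; "dq": joint speeds; "tau": joint torques, N m; "ee_pos": TCP position; "tcp_rot": TCP orientation; "wrist_force": force on the tool from outside, world axes, zero at the start; "ft_torque": the same for the moment, N m; "gripper_width": finger opening in m; "finger_force": force on a finger pad.
Only numpy, scipy, OpenCV 4.12 (cv2) and the standard library are available. Lean on these libraries where they do the work, as an engineer would, in place of code of your own. Each camera call takes 0.05 s, during which the arm holds its last target. There are 200 camera calls.

TASK

Slide the lidded steel pot along the grey plate, without lifting it, until it stands wholly on the solid orange lift pad. Then push the hydraulic valve's lever away past its stiff detent into the green float notch, so that it stays there, and let go of it. Leave the other things on the table where they are.

Things in the scene. Friction and masses are not known exactly. Their poses are not given: they have to be found in the camera images.
- pot: Round squat dark steel pot with a fixed, brighter steel lid and a black cylindrical knob on top; loose, about 0.45 kg. Origin: centre of its underside, z up. Body 92 mm across and 28 mm high, lid rim 96 mm across from 28 to 32 mm, lid rising to a flat 56 mm across at 36 mm, knob 22 mm across from 36 to 64 mm above the underside. Its yaw does not matter.
- plate: Fixed grey painted plate, 150 mm (its x) by 340 mm (its y) by 10 mm thick, flat on the table; origin: centre of its underside, z up. The pot slides on its top, 10 mm above the table. Its two marked places lie 85 mm from its centre, on its +y and -y side; which is which changes.
- lift_pad: Solid orange disc 120 mm across, flush in the plate's top (under 1 mm proud, no step to feel): where the pot must go. Origin: its centre, at the plate's top.
- park_spot: White ring 120 mm across outside on the plate's top: where the pot starts. Origin: its centre, at the plate's top.
- console: Fixed hydraulic valve: blue block on a dark foot, 130 mm (its x) by 96 mm (its y), 85 mm high, with a slotted gate plate on top and two brass fittings on its +x end. Origin: centre of its underside, z up. The lever swings in its x-z plane, from the bare aluminium side (-x, nearer the robot) past the yellow line (the detent) to the green side (+x, away from the robot), which is float. It may stand left or right of the plate.
- lever_pivot (a point): The lever's hinge point, 55 mm above the console's underside on its centre line; the hinge axis is the console's y.
- lever_ball (a point): Centre of the black ball knob, 32 mm across, at the lever's end, 120 mm from the pivot on a round steel shaft 10 mm thick; 175 mm above the table when the lever is upright.
- lever (a joint): Lever angle in rad: 0 is upright, positive leans to the console's +x (away from the robot); stops at -0.5 and 0.76. It moves lightly (1 to 2 N at the ball) and stays where it is left, until about 0.35; from there to the crest of the detent at 0.52 it needs about 9 N at the ball, and let go there it springs back; past the crest it snaps on into the float notch and is held there, 0.69 to 0.76.
- timer: White square digital timer 64 x 64 x 20 mm lying behind the work; a bystander. Origin: centre of its underside.
- highlighter: Orange highlighter 126 mm long lying at the left; a bystander. Origin: centre of its underside.
- pen: Red pen 145 mm long lying at the right; a bystander. Origin: centre of its underside.
- dropper_1: Small white dropper bottle with a white cap, 20 mm across and 64 mm high, standing at the back; a bystander. Origin: centre of its underside.
- dropper_3: The same bottle with a blue cap; a bystander.
Mind the look-alikes: they are no part of the job. What is shaped like the pot but blue or brown is not meant.

How it is judged:
By the outcome, as a careful person would: the job done as asked, in the order asked, and still so for the second after the job is handed in, with the robot touching nothing.
It also fails if it takes over 58 s, if anything falls off the work surface, if the arm or the gripper's body presses on something with over 40 N, if the wrist force passes 120 N, or if a joint passes its speed limit or range.

## Working session

There is one attempt and no reset: what is moved stays moved. The work goes in short steps, Python scripts to look and compute and a tool call to move; the robot and the scene stay as the last step left them, time stands still between calls to the robot, and variables do not carry over. Pictures are saved under pics/ and viewed, at most 10 in all, crops included, and the job is handed in when it is done.

Besides the shell and the picture viewer there is one more tool, called by a JSON object that holds its "api" and its "payload". apply_moves: Moves the arm, as the interface text tells. Its arguments: {"type":"object","properties":{"increments":{"type":"array","items":{"type":"object","properties":{"tx":{"type":"number"},"ty":{"type":"number"},"tz":{"type":"number"},"ax":{"type":"number"},"ay":{"type":"number"},"az":{"type":"number"},"grip":{"type":"number"}}}}},"required":["increments"]}

```bash
mkdir -p pics; python3 - <<'E'
from bench import arm
import cv2,pickle,numpy as np
o=arm.get_obs();print(o['t'],o['ee_pos'],np.round(o['tcp_rot'],3),o['gripper_width'])
d={n:arm.snapshot(n) for n in('scene','top')}
pickle.dump(d,open('s.pkl','wb'))
for n in d: cv2.imwrite(f'pics/{n}.png',d[n]['image'])
for n in d: print(n,np.round(d[n]['camera_from_world'],3),d[n]['intrinsics'])
E
```

```text
0.0 [ 0.19048472 -0.59512168  0.40403382] [[ 0.952  0.305 -0.   ]
 [ 0.305 -0.952  0.001]
 [-0.    -0.001 -1.   ]] 0.0939138992781848
scene [[-0.545 -0.838  0.008  0.293]
 [-0.362  0.227 -0.904  0.341]
 [ 0.756 -0.496 -0.428  1.219]
 [ 0.     0.     0.     1.   ]] [[562.73751676   0.         311.44532222]
 [  0.         562.73751676 229.47704792]
 [  0.           0.           1.        ]]
top [[ 4.400e-02 -9.990e-01  1.000e-03 -4.500e-02]
 [-9.710e-01 -4.300e-02 -2.330e-01  6.190e-01]
 [ 2.330e-01  9.000e-03 -9.720e-01  1.493e+00]
 [ 0.000e+00  0.000e+00  0.000e+00  1.000e+00]] [[507.68736461   0.         312.38766265]
 [  0.         507.68736461 238.84648698]
 [  0.           0.           1.        ]]
```

View pics/scene.png

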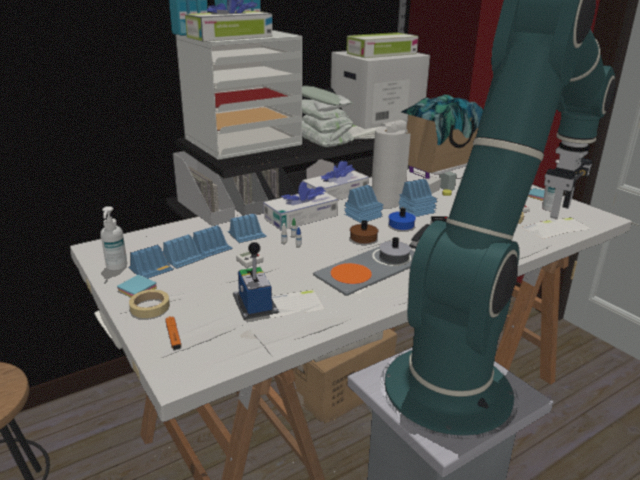

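View pics/top.png

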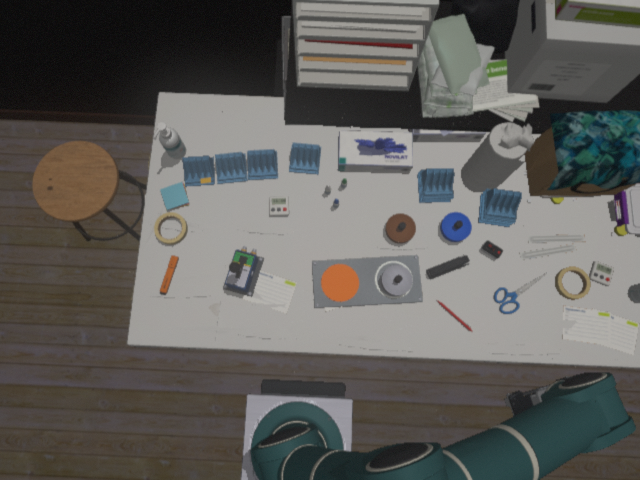

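The top view shows the pot at (395,280) on the white ring, the orange pad at (340,282) and the console at (243,270) with its black ball at about (236,267). In the scene view the ball is at (254,248). Next I'll measure these.

```bash
cat > h.py <<'E'
import numpy as np,cv2,pickle
def ray(s,uv):
    T=s['camera_from_world'];R=T[:3,:3];c=-R.T@T[:3,3]
    d=R.T@np.linalg.inv(s['intrinsics'])@np.array([uv[0],uv[1],1.]);return c,d
def onz(s,uv,z):
    c,d=ray(s,uv);return c+d*(z-c[2])/d[2]
def tri(a,ua,b,ub):
    c1,d1=ray(a,ua);c2,d2=ray(b,ub)
    st=np.linalg.lstsq(np.c_[d1,-d2],c2-c1,rcond=None)[0]
    p,q=c1+st[0]*d1,c2+st[1]*d2;return (p+q)/2,np.linalg.norm(p-q)
def blobs(m,off=(0,0),amin=20):
    n,_,st,ce=cv2.connectedComponentsWithStats(m.astype(np.uint8))
    return [(ce[i]+off,st[i]) for i in range(1,n) if st[i,4]>=amin]
def crop(im,x0,x1,y0,y1): return im[y0:y1,x0:x1]
E
python3 - <<'E'
from h import *
d=pickle.load(open('s.pkl','rb'));t,s=d['top'],d['scene']
hsv=cv2.cvtColor(t['image'],cv2.COLOR_BGR2HSV);H,S,V=[hsv[...,i].astype(int) for i in range(3)]
def rp(n,m,box,z,sn=t,a=20):
    x0,x1,y0,y1=box
    for c,st in blobs(m[y0:y1,x0:x1],(x0,y0),a): print(n,c.round(1),st[2:],onz(sn,c,z).round(4))
rp('pad',(H<20)&(S>180)&(V>120),(300,380,250,310),.010)
rp('knob',(V<60),(375,420,255,305),.074,a=10)
rp('plate',(abs(V-115)<25)&(S<60),(300,435,245,315),.01,a=300)
rp('ball',(V<45),(215,275,240,300),.17,a=10)
rp('green',(H>45)&(H<80)&(S>120),(215,275,235,300),.085,a=4)
rp('blue',(H>100)&(H<125)&(S>120),(215,275,235,300),.085,a=10)
h2=cv2.cvtColor(s['image'],cv2.COLOR_BGR2HSV)
rp('sball',h2[...,2].astype(int)<45,(240,270,235,265),.17,s,10)
a=cv2.resize(crop(t['image'],210,290,235,305),None,fx=5,fy=5,interpolation=2)
b=cv2.resize(crop(s['image'],220,290,235,320),None,fx=5,fy=350/85,interpolation=2)
cv2.imwrite('pics/c.png',np.hstack([a,cv2.resize(b,(400,350))]))
E
```

```text
plate [370.5 281.5] [ 111   53 3297] [ 0.5056 -0.2064  0.01  ]
sball [253.7 248.4] [10 12 89] [0.508  0.1963 0.17  ]
```

View pics/c.png

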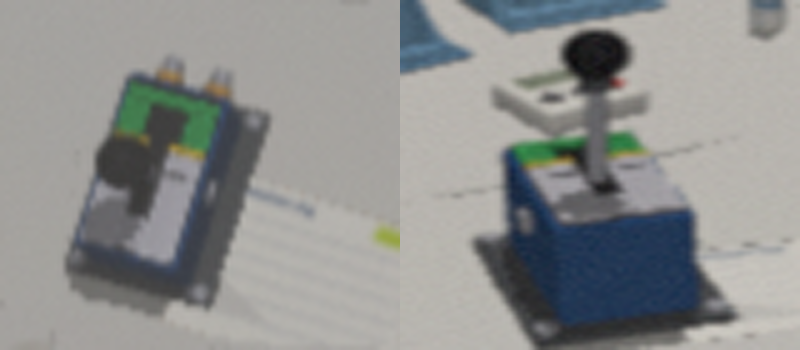

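The crop shows the console with its green side away and the fittings at top. In the top image the ball is at about (234.2,267.4), and the block's top corners are near crop (130,78), (230,98), (182,272) and (78,250).

```bash
python3 - <<'E'
from h import *
d=pickle.load(open('s.pkl','rb'));t,s=d['top'],d['scene']
hsv=cv2.cvtColor(t['image'],cv2.COLOR_BGR2HSV);H,S,V=[hsv[...,i].astype(int) for i in range(3)]
print(hsv[282,340],hsv[280,395],hsv[278,397],hsv[267,234])
p,e=tri(t,(234.2,267.4),s,(253.7,248.4));print('ball',p.round(4),e)
for c in [(130,78),(230,98),(182,272),(78,250)]:
    print('corner',onz(t,(210+c[0]/5,235+c[1]/5),.085).round(4))
def rp(n,m,box,z,a=20):
    x0,x1,y0,y1=box
    for c,st in blobs(m[y0:y1,x0:x1],(x0,y0),a): print(n,c.round(1),st[2:],onz(t,c,z).round(4))
rp('pad',(H<20)&(S>140),(300,375,250,310),.010,200)
rp('knob',(V<70),(380,412,262,298),.074,10)
rp('green',(H>45)&(H<85)&(S>90),(215,275,235,300),.085,10)
x0,y0=305,250
m=((S<60)&(V>85)&(V<140))[250:315,305:430].astype(np.uint8)
m|=((H<20)&(S>140))[250:315,305:430].astype(np.uint8)
c=max(cv2.findContours(m,0,2)[0],key=cv2.contourArea)
b=cv2.boxPoints(cv2.minAreaRect(c))+[x0,y0]
P=np.array([onz(t,q,.01) for q in b]);print(P.round(4),P.mean(0).round(4))
Z=np.array([[0,0,0]])
E
```

```text
[ 11 177 189] [10 13 59] [10 12 65] [15  8 63]
ball [0.503  0.1993 0.173 ] 0.0007168843260970029
corner [0.5705 0.2127 0.085 ]
corner [0.5608 0.151  0.085 ]
corner [0.4536 0.1722 0.085 ]
corner [0.464  0.2354 0.085 ]
pad [339.5 282.4] [  38   37 1077] [ 0.4986 -0.1089  0.01  ]
knob [397.2 279. ] [ 7  7 33] [ 0.5068 -0.2798  0.074 ]
green [243.4 257.4] [ 20  13 118] [0.5504 0.1884 0.085 ]
[[ 0.5647 -0.0147  0.01  ]
 [ 0.6023 -0.3612  0.01  ]
 [ 0.4491 -0.3698  0.01  ]
 [ 0.4129 -0.0309  0.01  ]] [ 0.5073 -0.1941  0.01  ]
```

{"api": "apply_moves", "payload": {"increments": [{"tx":40,"ty":40,"tz":-10,"az":-2},{"tx":80,"ty":80,"tz":-20,"az":-4},{"tx":120,"ty":120,"tz":-30,"az":-6},{"tx":160,"ty":160,"tz":-40,"az":-8},{"tx":200,"ty":200,"tz":-50,"az":-10},{"tx":240,"ty":240,"tz":-60,"az":-12},{"tx":280,"ty":280,"tz":-70,"az":-14},{"tx":316,"ty":315,"tz":-84,"az":-15}]}}

```text
invalid input at $.increments[0]: expected keys tx, ty, tz, ax, ay, az, grip
```

```bash
cat > w.py <<'E'
from bench import arm
from h import *
def wrist():
    o=arm.get_obs();s=arm.snapshot('wrist')
    T=np.eye(4);T[:3,:3]=o['tcp_rot'];T[:3,3]=o['ee_pos']
    s['camera_from_world']=np.linalg.inv(T@s['T_tool_cam']);return o,s
E
python3 - <<'E'
from w import *
o,s=wrist();print(o['t'],o['ee_pos'],np.round(o['tcp_rot'],3).tolist(),o['wrist_force'],o['joint_positions'])
pickle.dump(s,open('w1.pkl','wb'));cv2.imwrite('pics/w1.png',s['image'])
T=s['camera_from_world']
def proj(p):
    c=T[:3,:3]@p+T[:3,3];q=s['intrinsics']@c;return (q[:2]/q[2]).round(1)
print('knob',proj(np.array([.5068,-.2798,.074])),'pad',proj(np.array([.4986,-.1089,.01])))
E
```

```text
0.1 [ 0.19051359 -0.59513024  0.40410896] [[0.952, 0.305, -0.0], [0.305, -0.952, 0.001], [-0.0, -0.001, -1.0]] [-0.25332841  0.29117151 -0.17788241] [69.87049119 23.94345433 -0.58898698 92.48092667  0.27037597 63.63906137
 -3.03671787]
knob [ -17.9 -417.3] pad [-176.8 -372.8]
```

View pics/w1.png

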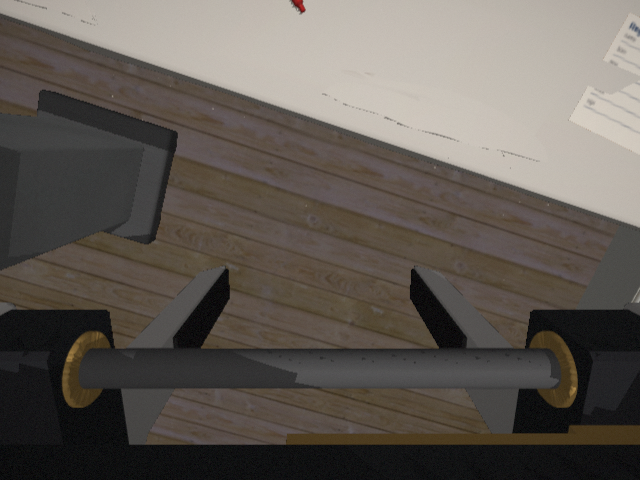

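The move was refused because every key is required, so this wrist view is still from the start pose and shows the table edge and the fingers. I'll send it again with all keys.

{"api": "apply_moves", "payload": {"increments": [{"tx":40,"ty":40,"tz":-10,"ax":0,"ay":0,"az":-2,"grip":0},{"tx":80,"ty":80,"tz":-20,"ax":0,"ay":0,"az":-4,"grip":0},{"tx":120,"ty":120,"tz":-30,"ax":0,"ay":0,"az":-6,"grip":0},{"tx":160,"ty":160,"tz":-40,"ax":0,"ay":0,"az":-8,"grip":0},{"tx":200,"ty":200,"tz":-50,"ax":0,"ay":0,"az":-10,"grip":0},{"tx":240,"ty":240,"tz":-60,"ax":0,"ay":0,"az":-12,"grip":0},{"tx":280,"ty":280,"tz":-70,"ax":0,"ay":0,"az":-14,"grip":0},{"tx":316,"ty":315,"tz":-84,"ax":0,"ay":0,"az":-15,"grip":0}]}}

```text
t: 1.15
ee_pos: [0.5078, -0.2786, 0.3204]
tcp_rot: [[0.999, 0.048, 0.0], [0.048, -0.999, -0.0], [0.0, 0.0, -1.0]]
wrist_force: [-0.6, -1.5, 0.8]
gripper_width: 0.0943
finger_force: 0.0
```

```bash
python3 - <<'E'
from w import *
o,s=wrist();print(o['t'],o['ee_pos'],np.round(o['tcp_rot'],3).tolist(),o['wrist_force'],o['joint_positions'])
pickle.dump(s,open('w1.pkl','wb'));cv2.imwrite('pics/w2.png',s['image'])
T=s['camera_from_world']
def proj(p):
    c=T[:3,:3]@p+T[:3,3];q=s['intrinsics']@c;return (q[:2]/q[2]).round(1)
print('knob',proj(np.array([.5068,-.2798,.074])),'pad',proj(np.array([.4986,-.1089,.01])))
E
```

```text
1.15 [ 0.50782427 -0.27856126  0.32043964] [[0.999, 0.048, 0.0], [0.048, -0.999, -0.0], [0.0, 0.0, -1.0]] [-0.63696217 -1.54014817  0.75117524] [ 31.58914991  24.82780065  -7.45593017 103.34556901   3.95260933
  52.0570494  -64.88462032]
knob [321.7 258. ] pad [110.  234.4]
```

View pics/w2.png

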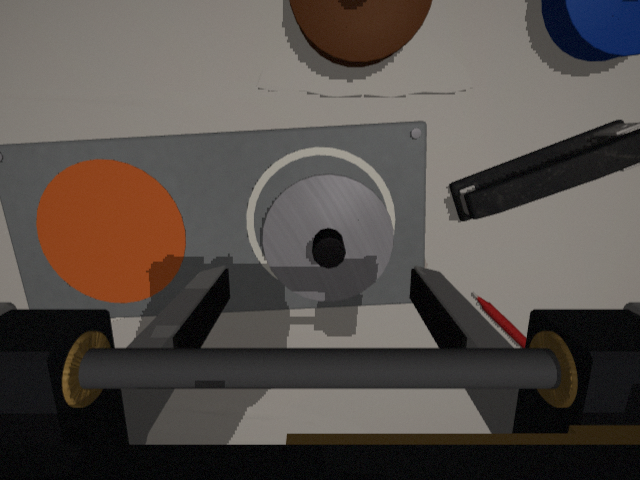

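The wrist view shows the pad at about (111,231) and the knob at about (329,248).

```bash
python3 - <<'E'
from h import *
s=pickle.load(open('w1.pkl','rb'));T=s['camera_from_world']
print('cam',-T[:3,:3].T@T[:3,3])
hsv=cv2.cvtColor(s['image'],cv2.COLOR_BGR2HSV);H,S,V=[hsv[...,i].astype(int) for i in range(3)]
for c,st in blobs(V[215:285,300:360]<45,(300,215),100): print(c,st,onz(s,c,.06))
for u in [(329,241),(329,255)]: print(onz(s,u,.074))
m=((H<20)&(S>140)&(V>70)).astype(np.uint8);m[:, 250:]=0;m[:140]=0
c=max(cv2.findContours(m,0,2)[0],key=cv2.contourArea);e=cv2.fitEllipse(cv2.convexHull(c));print(e,onz(s,e[0],.01))
E
```

```text
cam [ 0.57698803 -0.27474007  0.29940446]
[328.04847909 248.22528517] [  12   13   34   41 1052] [ 0.50958836 -0.28402511  0.06      ]
[ 0.51831071 -0.28382709  0.074     ]
[ 0.5090612  -0.28433443  0.074     ]
((110.60333251953125, 230.60821533203125), (135.65333557128906, 156.16851806640625), 126.65086364746094) [ 0.5017874  -0.10964342  0.01      ]
```

{"api": "apply_moves", "payload": {"increments": [{"tx":2,"ty":-4,"tz":-25,"ax":0,"ay":0,"az":0,"grip":0},{"tx":2,"ty":-4,"tz":-50,"ax":0,"ay":0,"az":0,"grip":0},{"tx":2,"ty":-4,"tz":-71,"ax":0,"ay":0,"az":0,"grip":100},{"tx":2,"ty":-4,"tz":-71,"ax":0,"ay":0,"az":0,"grip":150},{"tx":2,"ty":-4,"tz":-71,"ax":0,"ay":0,"az":0,"grip":255},{"tx":2,"ty":-4,"tz":-71,"ax":0,"ay":0,"az":0,"grip":255},{"tx":2,"ty":-4,"tz":-71,"ax":0,"ay":0,"az":0,"grip":255},{"tx":2,"ty":-4,"tz":-71,"ax":0,"ay":0,"az":0,"grip":255}]}}

```text
t: 2.2
ee_pos: [0.5086, -0.2843, 0.25]
tcp_rot: [[0.999, 0.048, 0.0], [0.048, -0.999, -0.0], [0.0, 0.0, -1.0]]
wrist_force: [0.5, 0.2, 0.5]
gripper_width: 0.0375
finger_force: 0.0
```

{"api": "apply_moves", "payload": {"increments": [{"tx":0,"ty":0,"tz":0,"ax":0,"ay":0,"az":0,"grip":255},{"tx":0,"ty":0,"tz":0,"ax":0,"ay":0,"az":0,"grip":255},{"tx":0,"ty":0,"tz":0,"ax":0,"ay":0,"az":0,"grip":255},{"tx":0,"ty":0,"tz":0,"ax":0,"ay":0,"az":0,"grip":255},{"tx":0,"ty":0,"tz":0,"ax":0,"ay":0,"az":0,"grip":255},{"tx":0,"ty":0,"tz":0,"ax":0,"ay":0,"az":0,"grip":255},{"tx":0,"ty":0,"tz":0,"ax":0,"ay":0,"az":0,"grip":255},{"tx":0,"ty":0,"tz":0,"ax":0,"ay":0,"az":0,"grip":255}]}}

```text
t: 3.2
ee_pos: [0.5085, -0.2843, 0.2497]
tcp_rot: [[0.999, 0.048, -0.0], [0.048, -0.999, 0.0], [-0.0, -0.0, -1.0]]
wrist_force: [-0.3, 0.1, 1.2]
gripper_width: 0.0217
finger_force: 30.0
```

{"api": "apply_moves", "payload": {"increments": [{"tx":0,"ty":8,"tz":-0.5,"ax":0,"ay":0,"az":0,"grip":255},{"tx":-1,"ty":28,"tz":-0.5,"ax":0,"ay":0,"az":0,"grip":255},{"tx":-2,"ty":58,"tz":-0.5,"ax":0,"ay":0,"az":0,"grip":255},{"tx":-4,"ty":90,"tz":-0.5,"ax":0,"ay":0,"az":0,"grip":255},{"tx":-5,"ty":122,"tz":-0.5,"ax":0,"ay":0,"az":0,"grip":255},{"tx":-7,"ty":150,"tz":-0.5,"ax":0,"ay":0,"az":0,"grip":255},{"tx":-8,"ty":168,"tz":-0.5,"ax":0,"ay":0,"az":0,"grip":255},{"tx":-8,"ty":175,"tz":-0.5,"ax":0,"ay":0,"az":0,"grip":255}]}}

```text
t: 4.2
ee_pos: [0.5007, -0.1087, 0.2496]
tcp_rot: [[0.999, 0.049, 0.001], [0.049, -0.999, -0.001], [0.001, 0.001, -1.0]]
wrist_force: [-0.3, -6.1, 6.6]
gripper_width: 0.0212
finger_force: 30.0
```

{"api": "apply_moves", "payload": {"increments": [{"tx":0,"ty":0,"tz":0,"ax":0,"ay":0,"az":0,"grip":255},{"tx":0,"ty":0,"tz":0,"ax":0,"ay":0,"az":0,"grip":0},{"tx":0,"ty":0,"tz":0,"ax":0,"ay":0,"az":0,"grip":0},{"tx":0,"ty":0,"tz":0,"ax":0,"ay":0,"az":0,"grip":0},{"tx":0,"ty":0,"tz":0,"ax":0,"ay":0,"az":0,"grip":0},{"tx":0,"ty":0,"tz":0,"ax":0,"ay":0,"az":0,"grip":0},{"tx":0,"ty":0,"tz":0,"ax":0,"ay":0,"az":0,"grip":0},{"tx":0,"ty":0,"tz":0,"ax":0,"ay":0,"az":0,"grip":0}]}}

```text
t: 5.2
ee_pos: [0.5005, -0.1092, 0.2491]
tcp_rot: [[0.999, 0.048, -0.0], [0.048, -0.999, 0.0], [-0.0, -0.0, -1.0]]
wrist_force: [0.1, -0.5, -0.7]
gripper_width: 0.0879
finger_force: 0.0
```

{"api": "apply_moves", "payload": {"increments": [{"tx":0,"ty":0,"tz":30,"ax":0,"ay":0,"az":0,"grip":0},{"tx":0,"ty":10,"tz":80,"ax":0,"ay":0,"az":0,"grip":0},{"tx":0,"ty":50,"tz":130,"ax":0,"ay":0,"az":-2,"grip":0},{"tx":0,"ty":100,"tz":160,"ax":0,"ay":0,"az":-5,"grip":0},{"tx":0,"ty":150,"tz":180,"ax":0,"ay":0,"az":-8,"grip":0},{"tx":0,"ty":200,"tz":190,"ax":0,"ay":0,"az":-11,"grip":0},{"tx":0,"ty":255,"tz":190,"ax":0,"ay":0,"az":-13,"grip":0},{"tx":2,"ty":308,"tz":190,"ax":0,"ay":0,"az":-14,"grip":0}]}}

```text
t: 6.2
ee_pos: [0.5022, 0.2005, 0.4394]
tcp_rot: [[0.981, -0.196, 0.001], [-0.196, -0.981, 0.0], [0.001, -0.0, -1.0]]
wrist_force: [1.6, -0.1, 0.2]
gripper_width: 0.094
finger_force: 0.0
```

```bash
python3 - <<'E'
from w import *
o,s=wrist();print(o['t'],o['ee_pos'],np.round(o['tcp_rot'],3).tolist(),o['joint_positions'].round(1))
t=arm.snapshot('top')
pickle.dump((s,t),open('w3.pkl','wb'))
cv2.imwrite('pics/w3.png',np.hstack([cv2.resize(s['image'],(480,360)),cv2.resize(t['image'][230:330,295:384],(320,360),interpolation=2)]))
T=s['camera_from_world'];c=T[:3,:3]@[.503,.1993,.173]+T[:3,3];q=s['intrinsics']@c;print(q[:2]/q[2])
E
```

```text
6.2 [0.50219741 0.20051868 0.43944757] [[0.981, -0.196, 0.001], [-0.196, -0.981, 0.0], [0.001, -0.0, -1.0]] [  -8.6   14.4  -19.4  101.7    5.2   64.8 -131. ]
[321.369051   246.47323433]
```

View pics/w3.png

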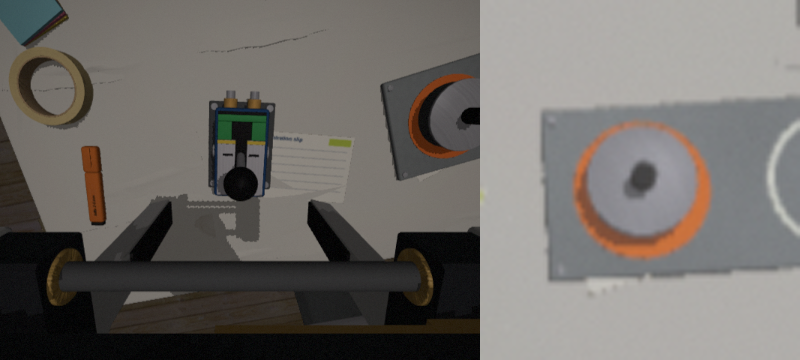

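The pot stands on the pad with orange showing all round. The ball is at about (320,245) in the wrist image, where it was predicted, and the console axis runs straight up the image, so the yaw is right. I'll check the pot's margin with numbers.

```bash
python3 - <<'E'
from h import *
s,t=pickle.load(open('w3.pkl','rb'))
hsv=cv2.cvtColor(t['image'],cv2.COLOR_BGR2HSV);V=hsv[...,2].astype(int)
for c,st in blobs(V[262:298,328:355]<70,(328,262),10): print('knob',c,st,onz(t,c,.070))
S=hsv[...,1].astype(int);H=hsv[...,0]
m=((H<20)&(S>120)).astype(np.uint8);m[:,:300]=0;m[:,375:]=0;m[:255]=0;m[310:]=0
c=max(cv2.findContours(m,0,2)[0],key=cv2.contourArea);e=cv2.fitEllipse(cv2.convexHull(c));print('pad',e,onz(t,e[0],.01))
V=cv2.cvtColor(s['image'],cv2.COLOR_BGR2HSV)[...,2].astype(int)
m=(V[215:275,290:350]<40).astype(np.uint8)
for r in cv2.HoughCircles(cv2.GaussianBlur(m*255,(5,5),0),3,1,50,param1=100,param2=8,minRadius=15,maxRadius=35)[0]: print('ball',r+[290,215,0],onz(s,(r[:2]+[290,215]),.173))
hs=cv2.cvtColor(s['image'],cv2.COLOR_BGR2HSV)
g=((hs[...,0]>45)&(hs[...,0]<85)&(hs[...,1]>90))
for c,st in blobs(g[130:260,270:370],(270,130),100): print('green',c,st,onz(s,c,.085))
E
```

```text
knob [339.35 279.25] [ 9 15  5  6 20] [ 0.49892645 -0.10510957  0.07      ]
pad ((339.61865234375, 282.4554748535156), (36.879878997802734, 37.63153076171875), 116.08113098144531) [ 0.49835979 -0.10913435  0.01      ]
ball [320.5        245.5         23.10000038] [0.50380329 0.19975464 0.173     ]
green [322.19050633 167.3       ] [  20   22   66   36 1580] [0.55078225 0.18861076 0.085     ]
```

{"api": "apply_moves", "payload": {"increments": [{"tx":1,"ty":1,"tz":-30,"ax":0,"ay":0,"az":0,"grip":0},{"tx":1,"ty":1,"tz":-60,"ax":0,"ay":0,"az":0,"grip":0},{"tx":1,"ty":1,"tz":-80,"ax":0,"ay":0,"az":0,"grip":100},{"tx":1,"ty":1,"tz":-86,"ax":0,"ay":0,"az":0,"grip":255},{"tx":1,"ty":1,"tz":-86,"ax":0,"ay":0,"az":0,"grip":255},{"tx":1,"ty":1,"tz":-86,"ax":0,"ay":0,"az":0,"grip":255},{"tx":1,"ty":1,"tz":-86,"ax":0,"ay":0,"az":0,"grip":255},{"tx":1,"ty":1,"tz":-86,"ax":0,"ay":0,"az":0,"grip":255}]}}

```text
t: 7.3
ee_pos: [0.5036, 0.1998, 0.3535]
tcp_rot: [[0.981, -0.195, 0.001], [-0.195, -0.981, 0.0], [0.001, -0.0, -1.0]]
wrist_force: [0.3, -0.2, 0.1]
gripper_width: 0.0376
finger_force: 0.0
```

{"api": "apply_moves", "payload": {"increments": [{"tx":0,"ty":0,"tz":0,"ax":0,"ay":0,"az":0,"grip":255},{"tx":0,"ty":0,"tz":0,"ax":0,"ay":0,"az":0,"grip":255},{"tx":0,"ty":0,"tz":0,"ax":0,"ay":0,"az":0,"grip":255},{"tx":0,"ty":0,"tz":0,"ax":0,"ay":0,"az":0,"grip":255},{"tx":5,"ty":-1,"tz":0,"ax":0,"ay":0,"az":0,"grip":255},{"tx":12,"ty":-2.5,"tz":0,"ax":0,"ay":0,"az":0,"grip":255},{"tx":20,"ty":-4.5,"tz":0,"ax":0,"ay":0,"az":0,"grip":255},{"tx":20,"ty":-4.5,"tz":0,"ax":0,"ay":0,"az":0,"grip":255}]}}

```text
t: 8.3
ee_pos: [0.5239, 0.1949, 0.3531]
tcp_rot: [[0.981, -0.196, 0.0], [-0.196, -0.981, -0.0], [0.0, 0.0, -1.0]]
wrist_force: [-1.6, -3.9, 4.1]
gripper_width: 0.0306
finger_force: 30.0
```

{"api": "apply_moves", "payload": {"increments": [{"tx":12,"ty":-2.5,"tz":-2,"ax":0,"ay":0,"az":0,"grip":255},{"tx":23.5,"ty":-5,"tz":-5,"ax":0,"ay":0,"az":0,"grip":255},{"tx":34,"ty":-7.5,"tz":-9,"ax":0,"ay":0,"az":0,"grip":255},{"tx":45,"ty":-9.5,"tz":-14,"ax":0,"ay":0,"az":0,"grip":255},{"tx":54.5,"ty":-12,"tz":-20.5,"ax":0,"ay":0,"az":0,"grip":255},{"tx":64,"ty":-14,"tz":-28,"ax":0,"ay":0,"az":0,"grip":255},{"tx":66,"ty":-14.5,"tz":-30,"ax":0,"ay":0,"az":0,"grip":255},{"tx":66,"ty":-14.5,"tz":-30,"ax":0,"ay":0,"az":0,"grip":255}]}}

```text
t: 9.3
ee_pos: [0.5905, 0.1795, 0.3235]
tcp_rot: [[0.98, -0.197, 0.002], [-0.197, -0.98, -0.001], [0.002, 0.001, -1.0]]
wrist_force: [5.7, -9.5, 5.1]
gripper_width: 0.0309
finger_force: 30.0
```

The force on the tool now points forward, so the lever is past the crest and pulling on into float. I'll release it and retreat upward.

{"api": "apply_moves", "payload": {"increments": [{"tx":2,"ty":-0.5,"tz":-1,"ax":0,"ay":0,"az":0,"grip":255},{"tx":2,"ty":-0.5,"tz":-1,"ax":0,"ay":0,"az":0,"grip":0},{"tx":2,"ty":-0.5,"tz":-1,"ax":0,"ay":0,"az":0,"grip":0},{"tx":2,"ty":-0.5,"tz":-1,"ax":0,"ay":0,"az":0,"grip":0},{"tx":2,"ty":-0.5,"tz":-1,"ax":0,"ay":0,"az":0,"grip":0},{"tx":2,"ty":-0.5,"tz":-1,"ax":0,"ay":0,"az":0,"grip":0},{"tx":2,"ty":-0.5,"tz":20,"ax":0,"ay":0,"az":0,"grip":0},{"tx":2,"ty":-0.5,"tz":60,"ax":0,"ay":0,"az":0,"grip":0}]}}

```text
t: 10.3
ee_pos: [0.5913, 0.1802, 0.3826]
tcp_rot: [[0.981, -0.195, -0.003], [-0.195, -0.981, -0.001], [-0.003, 0.001, -1.0]]
wrist_force: [1.1, -0.6, -0.4]
gripper_width: 0.0935
finger_force: 0.0
```

{"api": "apply_moves", "payload": {"increments": [{"tx":-10,"ty":0,"tz":30,"ax":0,"ay":0,"az":0,"grip":0},{"tx":-30,"ty":0,"tz":50,"ax":0,"ay":0,"az":0,"grip":0},{"tx":-60,"ty":0,"tz":60,"ax":0,"ay":0,"az":0,"grip":0},{"tx":-90,"ty":0,"tz":60,"ax":0,"ay":0,"az":0,"grip":0},{"tx":-110,"ty":0,"tz":60,"ax":0,"ay":0,"az":0,"grip":0},{"tx":-110,"ty":0,"tz":60,"ax":0,"ay":0,"az":0,"grip":0},{"tx":-110,"ty":0,"tz":60,"ax":0,"ay":0,"az":0,"grip":0},{"tx":-110,"ty":0,"tz":60,"ax":0,"ay":0,"az":0,"grip":0}]}}

```text
t: 11.3
ee_pos: [0.4822, 0.1802, 0.4429]
tcp_rot: [[0.981, -0.195, -0.0], [-0.195, -0.981, 0.0], [-0.0, -0.0, -1.0]]
wrist_force: [-1.0, -0.1, -0.0]
gripper_width: 0.0936
finger_force: 0.0
```

```bash
python3 - <<'E'
from w import *
o,s=wrist();c=arm.snapshot('scene');print(o['t'],o['ee_pos'],o['wrist_force'])
pickle.dump((s,c),open('w4.pkl','wb'))
cv2.imwrite('pics/w4.png',np.hstack([cv2.resize(s['image'],(480,360)),cv2.resize(c['image'][230:320,220:300],(320,360),interpolation=2)]))
T=s['camera_from_world']
for th in(.35,.5,.7,.73,.76):
    x=.12*np.sin(th);p=np.array([.5128+.977*x,.1975-.212*x,.055+.12*np.cos(th)])
    r=[]
    for q in(s,c):
        T=q['camera_from_world'];k=q['intrinsics']@(T[:3,:3]@p+T[:3,3]);r.append((k[:2]/k[2]).round(1))
    print(th,r)
E
```

```text
11.3 [0.48215562 0.18016555 0.44293692] [-0.97536514 -0.12045909 -0.01605755]
0.35 [array([286.7, 146.9]), array([248.3, 241.8])]
0.5 [array([287.6, 122.1]), array([246.8, 241.7])]
0.7 [array([289.1,  93.9]), array([245.1, 243.1])]
0.73 [array([289.3,  90.2]), array([244.9, 243.4])]
0.76 [array([289.6,  86.8]), array([244.7, 243.8])]
```

View pics/w4.png

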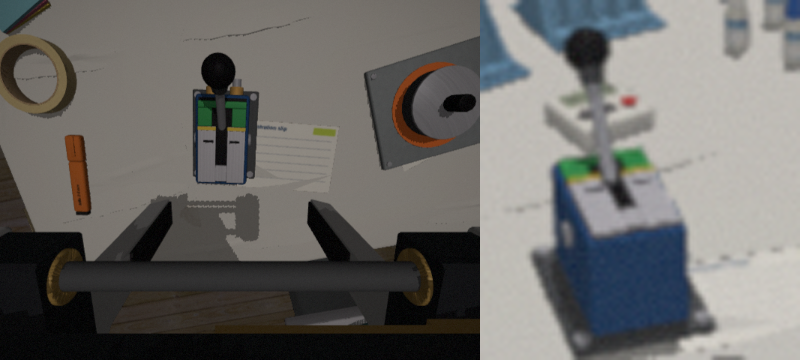

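The ball is at wrist pixel (291,93), so the lever angle is about 0.70–0.71. It is in the float notch and stayed there after release. The pot is still on the pad.

```bash
python3 -c "
from bench import arm
print(arm.hand_in())"
```

```text
the job is handed in; nothing more can be done
None
```

I slid the pot onto the orange lift pad, then pushed the lever past its detent into the float notch and let go of it; I handed the job in at about 11 s on the robot clock, and the hand-in returned no verdict.

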